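Reset the pipe lane and hold its rotary stop at the third click

ROBOT

A 6-joint arm with a two-finger parallel gripper is mounted at the origin on the work surface. World frame = base frame: x ahead of the robot, y to its left, z up, the work surface at z = 0. Lengths are in mm, angles in rad, forces in N, time in s.
With the tool pointing down it reaches from about 275 to 1000 mm from the base axis. Payload 8.4 kg.
Tool frame: the origin (TCP) lies midway between the tips of the shut fingers; the grasp point (between the pads) lies 19 mm behind it; z points along the fingers, y is the line along which they close (so a half turn about z gives the same grasp; the last joint's range is limited). The gripper opens to 85 mm and grips with 20 to 120 N. Pads are 22 mm wide; open, the fingers measure 114 mm over their backs; the gripper's body (76 mm by 85 mm) begins 54 mm behind the grasp point. The pads swing forward as they close: fully open they stand 13 mm farther back than shut.
Start: joints at [1.109, 0.353, 1.633, -0, 1.155, -0.002], TCP at [277.355, 560.091, 231.281] pointing down, gripper open.
Joint ranges: [-2.63, 2.63], [-0.92, 2.1], [0.06, 2.66], [-1.3, 4.44], [0, 2.69], [-3.02, 3.02]. Speed limits (rad/s): [2.22, 2.22, 2.79, 3.14, 3.14, 3.14].

INTERFACE

Orientations are given as [roll, pitch, yaw] about the fixed x, y, z axes, in that order (R = Rz(yaw) Ry(pitch) Rx(roll)).
In Python, from rig import r gives the robot as it stands.
- The arm moves only by the shell command python3 -m inch 'ROWS' [OPENING] [FORCE]. ROWS is JSON, a list that holds one entry, the list of rows, each a list of 6 numbers: the shift along the tool's x, y, z scaled (see below), then the turn, a rotation vector about the tool's x, y, z scaled (see below). In form: [[[tx, ty, tz, wx, wy, wz], ...]]. A call has 1 to 8 rows; each row is the pose to reach, as a shift and turn from the pose commanded when the call began, along the tool's axes at that moment, turning the shorter way round; what a row does not reach only later rows make up. The controller multiplies each number of a shift by 20 cm and each number of a turn by pi rad. A row lasts 1/12 s, in which the tool goes at most 41.7 mm and 7.16 degrees, less where a joint would pass 70% of its speed; a pose out of reach is approached as far as the arm can. A call with a number of a shift or a turn outside -1 to 1 is refused whole. A call with a gripper value outside its range is refused whole. OPENING is the gripper's target within -1 to 1 (fully open at 1, half-way at 0, shut at -1), set as the call begins (- or left out, the last holds). The fingers move at their own pace and stop on an object; FORCE is the grip in N (left out, the last holds). Time passes only in rows, so rows that repeat a pose let the fingers close. It gives the time, the measured TCP pose, the force, the opening and the grip force at its end, in the units of the state.
- r.sense(): the state, without advancing time (a new reading comes with each control period).
- r.grab_frame(name): name is "scene" or "top" or "wrist"; returns the picture (420x560x3 uint8, red, green, blue); there is no depth.
- r.camera_info(name): a dict with "K" (3x3 intrinsics, pixels), "distortion" ([k1, k2, p1, p2, k3] as OpenCV has them; the pictures are not rectified), "rvec" (rotation vector, rad) and "tvec" (3), from world to camera coordinates, as OpenCV has them; the wrist camera has in their place "mount" (4x4, takes a point from camera to tool coordinates, whose origin is the TCP and whose axes are the flange's). Camera axes: x right, y down, z forward; pixel columns grow to the right and rows downward; lengths in mm; the calibration is good to about 2 mm. A picture is of the moment at which its call begins: read the wrist's pose just before it. camera_info takes no time and is no camera call.
- r.sign_off(): hands the job in; it is judged then, once.
The state is a dict: "clock": time; "qpos": joint angles; "qvel": joint speeds; "joint_efforts": joint torques, N m; "eef_pos": TCP position; "tcp_rot": TCP orientation; "contact_force": force on the tool from outside, world axes, zero at the start; "wrist_torque": the same for the moment, N m; "opening": opening from 0.0 (shut) to 1.0 (fully open); "grasp_force": force on a finger pad.
Only numpy, scipy, OpenCV 4.12 (cv2) and the standard library are available. Lean on these libraries where they do the work, as an engineer would, in place of code of your own. Each camera call takes 0.05 s, during which the arm holds its last target. There are 200 camera calls.

TASK

One pipe stub has fallen over in the jig's lane: stand it upright on the lane floor between the guide strips, clear of the two standing stubs, and let go of it. Then grip the black bar knob of the rotary stop, turn it clockwise (seen from above) to the third click and no further, and finish while still gripping the knob and holding it at that third stop, because it springs back if released. Leave the other two stubs and the tools on the bench where they are.

Things in the scene. Friction and masses are not known exactly. Their poses are not given: they have to be found in the camera images.
- jig: Fixed steel plate, 120 (x) by 330 (y) by 10 mm thick, carrying lane and rotary stop; place and yaw vary. Origin: under the plate, on the bench; z up, y along the lane, pointing roughly away from the robot, x across it. At its -y end, nearest the robot, stands the stop's round green housing, 72 mm diameter (foot 92 mm), axis at x 0, y -115 mm, top 90 mm above the bench.
- lane_floor (a point): Point on the lane's floor (10 mm above the bench) on its centre line, at jig x 0, y 53 mm; axes as the jig. The lane is 54 mm wide (x -27 to 27 mm) and runs 103 mm towards -y (open end) and 102 mm towards +y (closed). Blue guide strips 5 mm high and 6 mm wide edge it.
- pipe_t_mid (a point): The tipped stub: rusty brown steel tube, 40 mm outer diameter, 4 mm wall, 80 mm long, open ends, 0.17 to 0.35 kg. Point at its centre, z along its axis. It lies across the lane on the guide strips, within 12 degrees of jig x, centre 35 mm above the bench, second or last of three in the row (jig y about -19, 53, 125 mm); standing, its centre is 50 mm above the bench. Either end may be up.
- pipe_a_mid (a point): Centre of a standing stub of the same size (40 mm diameter, 80 mm high), on the lane floor; z along its axis. To be left alone.
- pipe_b_mid (a point): Centre of the other standing stub, same size. To be left alone.
- knob (a joint): Knob angle in rad, 0 at rest on its end stop, growing clockwise from above. Clicks every 20 degrees: 0.349, 0.698, 1.047 (third, wanted), 1.396 (fourth, end of travel). Return spring 0.09 N m at 0, 0.14 at the third; click torque 0.07 more at 5 degrees past each stop, 0.07 less at 5 degrees before the next, so up to 0.21 N m is needed and, let go, it springs back to 0.
- knob_grip (a point): Grip point of the knob, on its vertical axis, 128 mm above the bench. The grip is an upright black bar 46 mm long (point x), 16 mm wide (point y), from 104 to 146 mm above the bench; below it lie a 38 mm collar and the pointer arm, tops at 104 mm or lower. Turns with the knob: at rest its x axis is 150 degrees anticlockwise of jig x, at the third stop along jig y.
- stop_pin (a point): Lower end of the orange stop pin, 10 mm thick, 27 mm above the bench, hanging 52 mm off the knob's axis from a flat orange arm under the grip bar; it turns with the knob, to the lane's open end at the third stop. On the dial, the white line on the opposite end of the bar points to a white mark at each stop, red at the third.
- clamp: Red C-clamp lying on the bench, 200 by 100 by 18 mm; origin under the middle of its spine. Bystander.
- pliers: Red-handled pliers lying flat, 195 by 60 by 16 mm; origin under the pivot. Bystander.
- tape: Yellow tape measure, 70 by 40 by 65 mm high; origin under its centre. Bystander.
- yellow_bin: Yellow open bin of rods, 230 by 130 by 110 mm high; origin under its centre. Bystander.
- magnet: Red square welding magnet lying flat, 96 by 96 by 18 mm; origin under its centre. Bystander.
Things that resemble listed ones, but are neither listed nor needed, are in the scene too. What is shaped like the part that bears pipe_a_mid but yellow is not meant.

How it is judged (in metres and radians):
On the way, in this order (a step that is already met when the one before it is completed fails the run):
1. the fallen stub stands upright in the lane, released and at rest, beside its undisturbed neighbours (angle between the z axis of pipe_t_mid and the z axis of jig, either way round below 0.1 rad and x of pipe_t_mid in the frame of jig between -0.012 and 0.012 m and y of pipe_t_mid in the frame of jig between -0.05 and 0.15 m and z of pipe_t_mid in the frame of jig between 0.045 and 0.054 m and horizontal distance between pipe_t_mid and pipe_a_mid above 0.043 m and horizontal distance between pipe_t_mid and pipe_b_mid above 0.043 m and contact force between the fingers and pipe_t below 0.1 N and linear speed of pipe_t below 0.02 m/s and angle between each of pipe_a_mid, pipe_b_mid's own z axis and vertical below 0.1 rad and distance of each of pipe_a_mid, pipe_b_mid from where it was at the start of the episode below 0.025 m), for 0.3 s.
2. the knob is gripped and held at the third stop (value of joint knob between 0.927 and 1.167 rad and velocity of joint knob between -0.1 and 0.1 rad/s and contact force between the fingers and knob above 2 N), for 0.5 s.
At the end, for the whole second after the job is handed in: The fallen stub stands (within 0.1 rad) on the lane floor within 12 mm of the centre line, 43 mm or more axis to axis from its neighbours, let go; those upright, within 25 mm of their start; the fingers grip the knob (over 2 N) and hold it still within 0.12 rad of the third stop (all of step 1 and all of step 2); the arm keeps its last pose, push and grip.
It fails at once if the knob is turned past the third stop, more than half-way to the fourth (value of joint knob above 1.222 rad).
It fails at once if a standing stub is tipped over (angle between any of pipe_a_mid, pipe_b_mid's own z axis and vertical above 0.5 rad).
It fails at once if a tool on the bench is moved by more than 30 mm (distance of any of clamp, pliers, tape, yellow_bin, magnet from where it was at the start of the episode above 0.03 m).
It also fails if it takes over 64 s, if anything falls off the work surface, if the arm or the gripper's body presses on something with over 40 N, if the wrist force passes 120 N, or if a joint passes its speed limit or range.

## Working session

There is one attempt and no reset: what is moved stays moved. The work goes in short steps, Python scripts to look and compute and a shell command to move; the robot and the scene stay as the last step left them, time stands still between calls to the robot, and variables do not carry over. Pictures are saved under pics/ and viewed, at most 10 in all, crops included, and the job is handed in when it is done.

```bash
ls; mkdir -p pics
python3 - <<'E'
from rig import r
import cv2,numpy as np
s=r.sense();print(s)
for n in("scene","top"):
    f=r.grab_frame(n);cv2.imwrite(f"pics/{n}0.png",f[:,:,::-1]);c=r.camera_info(n);print(n,c)
print(r.camera_info("wrist"))
E
```

```text
pics
{'clock': 0.0, 'qpos': array([ 1.10860136e+00,  3.53647525e-01,  1.63412196e+00,  4.84404146e-07,
        1.15520481e+00, -2.40358048e-03]), 'qvel': array([-0.00016882, -0.00072152, -0.00074962,  0.00049768,  0.00073423,
       -0.00038785]), 'joint_efforts': array([-4.96754583e-04, -6.05248189e+01, -3.42068374e+01, -1.68762022e-04,
        9.34777607e-03,  1.81977663e-05]), 'eef_pos': array([277.14277562, 559.66859003, 230.56727972]), 'tcp_rot': array([-3.14021102e+00, -3.76378467e-06,  2.68180107e+00]), 'contact_force': array([-0.08910897, -0.86357172, -0.05662862]), 'wrist_torque': array([0.03980673, 0.01919745, 0.01820126]), 'grasp_force': 0.0, 'opening': 1.0007502570463707}
scene {'K': array([[463.47700993,   0.        , 281.14801736],
       [  0.        , 463.47700993, 202.21068361],
       [  0.        ,   0.        ,   1.        ]]), 'distortion': array([-0.03504419,  0.        ,  0.        ,  0.        ,  0.        ]), 'rvec': array([ 1.69557298,  1.80522267, -0.78380371]), 'tvec': array([ 1.98928892e-01, -2.76552001e+02,  1.57887112e+03])}
top {'K': array([[396.549855
[... 248 characters left out ...]
08 , -2.11493961,  0.19264617]), 'tvec': array([-8.39339883e-01,  5.12386055e+02,  1.17413779e+03])}
{'K': array([[315.17988845,   0.        , 286.31518258],
       [  0.        , 315.17988845, 209.20676362],
       [  0.        ,   0.        ,   1.        ]]), 'distortion': array([-0.05987671,  0.        ,  0.        ,  0.        ,  0.        ]), 'mount': array([[-7.42591529e-04, -9.62143345e-01, -2.72542898e-01,
         6.97254728e+01],
       [ 9.99999027e-01, -1.03632160e-03,  9.33794726e-04,
        -6.88527159e-01],
       [-1.18088647e-03, -2.72541940e-01,  9.62143179e-01,
        -1.41963564e+02],
       [ 0.00000000e+00,  0.00000000e+00,  0.00000000e+00,
         1.00000000e+00]])}
```

View pics/top0.png

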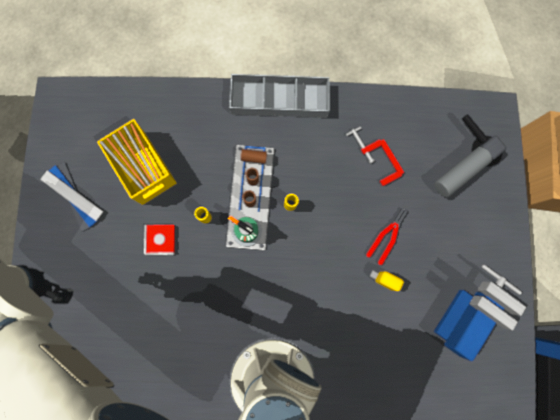

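View pics/scene0.png

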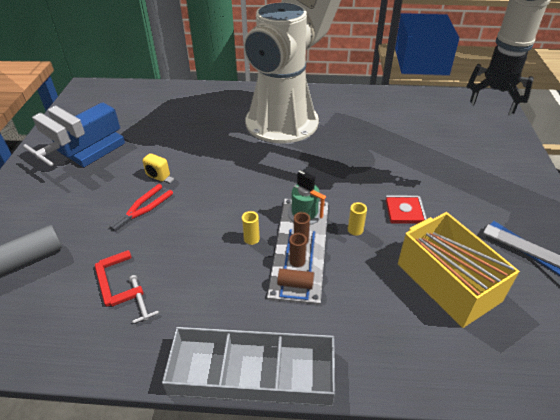

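The top view shows the jig at about (250,197), the housing at (246,230), standing stubs at (253,177) and (250,198), and the fallen stub at (254,157), last in the row. The scene view agrees, with the fallen stub at (296,279).

```bash
cat > h.py <<'E'
import numpy as np,cv2
from scipy.spatial.transform import Rotation as R
from rig import r
def cam(n,s=None):
    c=r.camera_info(n);K,d=c["K"],c["distortion"]
    if n=="wrist":
        s=s or r.sense();T=np.eye(4);T[:3,:3]=R.from_euler('xyz',s["tcp_rot"]).as_matrix();T[:3,3]=s["eef_pos"]
        W=T@c["mount"];return K,d,W[:3,:3].T,-W[:3,:3].T@W[:3,3]
    Rm=cv2.Rodrigues(c["rvec"])[0];return K,d,Rm,c["tvec"]
def ray(C,px):
    K,d,Rm,t=C;u=cv2.undistortPoints(np.float64(px).reshape(-1,1,2),K,d).reshape(-1,2)
    return -Rm.T@t,np.c_[u,np.ones(len(u))]@Rm
def onz(C,px,z):
    o,D=ray(C,px);return o+D*((z-o[2])/D[:,2])[:,None]
def proj(C,P):
    K,d,Rm,t=C;return cv2.projectPoints(np.float64(P).reshape(-1,1,3),cv2.Rodrigues(Rm)[0],t,K,d)[0].reshape(-1,2)
E
python3 - <<'E'
from h import *
C=cam("top");f=cv2.imread("pics/top0.png");h=cv2.cvtColor(f,cv2.COLOR_BGR2HSV)
m=((h[...,1]<40)&(h[...,2]>120)).astype('u1')*255
z=np.zeros_like(m);z[135:258,215:285]=m[135:258,215:285]
z=cv2.morphologyEx(z,cv2.MORPH_CLOSE,np.ones((3,3)))
c=max(cv2.findContours(z,0,2)[0],key=cv2.contourArea)
hull=cv2.convexHull(c).reshape(-1,2);W=onz(C,hull,10)[:,:2]
rc=cv2.minAreaRect(np.float32(W));print(rc,cv2.boxPoints(rc))
b=((h[...,0]>5)&(h[...,0]<14)&(h[...,1]>90)&(h[...,2]<160)).astype('u1')*255
for n,zz in(("brown",b),):
    zz=zz.copy();zz[:, :215]=0;zz[:,285:]=0
    for c in cv2.findContours(zz,0,2)[0]:
        if cv2.contourArea(c)>15: print(n,cv2.minAreaRect(c),onz(C,[cv2.minAreaRect(c)[0]],35))
cv2.imwrite("pics/c.png",cv2.resize(f[135:260,205:305],None,fx=6,fy=6 if 0 else 4.8,interpolation=3)) if 0 else cv2.imwrite("pics/c.png",cv2.resize(f[135:260,200:310],None,fx=4.8,fy=4.8,interpolation=2))
E
```

```text
((606.1669921875, 83.7958984375), (122.78247833251953, 247.79031372070312), 86.67972564697266) [[478.9242    29.683384]
 [726.2986    15.332035]
 [733.4098   137.90842 ]
 [486.0354   152.25977 ]]
brown ((249.0, 198.5), (15.0, 12.0), 90.0) [[548.97859195  87.78249858  35.        ]]
brown ((252.2307891845703, 176.15383911132812), (16.473756790161133, 11.374736785888672), 78.69007110595703) [[620.42485093  80.25272581  35.        ]]
brown ((253.39634704589844, 155.93292236328125), (25.067960739135742, 11.264016151428223), 6.340191841125488) [[686.2640488   78.88955277  35.        ]]
```

View pics/c.png

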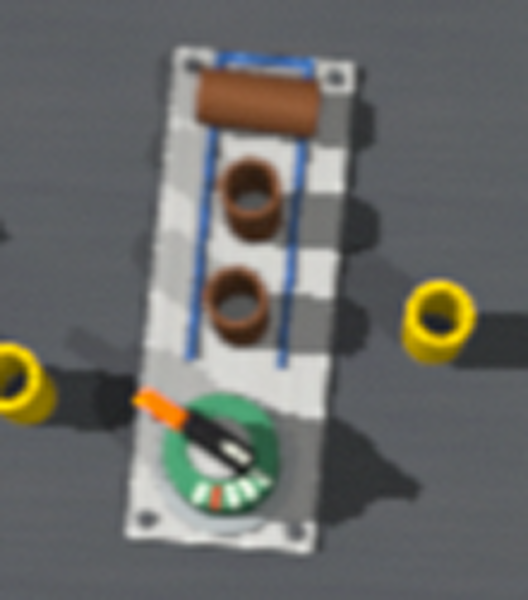

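The crop shows plate corners at about (177,47), (355,63), (312,552) and (127,537), and the knob bar with its white line at (236,455). The fallen stub spans (200,95) to (320,105).

Run:
```python
from h import *
C=cam("top");t=lambda p:np.array(p)/4.8+[200,135]-.4
P=onz(C,t([(177,47),(355,63),(312,552),(127,537)]),10)[:,:2];print(P)
y=(P[0]-P[3]+P[1]-P[2])/2;x=(P[1]-P[0]+P[2]-P[3])/2
c=P.mean(0);print("L",np.linalg.norm(y),np.linalg.norm(x),"c",c,"jig x yaw deg",np.degrees([np.arctan2(x[1],x[0]),np.arctan2(y[1],y[0])-np.pi/2]))
yaw=np.arctan2(y[1],y[0])-np.pi/2;X=np.array([np.cos(yaw),np.sin(yaw)]);Y=np.array([-X[1],X[0]])
for n,p,z in(("T ends",(200,95),35),("T",(320,106),35),("T c",(259,101),50),("a top",(251,190),90),("b",(239,300),90),("knob bar",(207,440),146)):
    w=onz(C,t([p]),z)[0,:2];print(n,w,(w-c)@X,(w-c)@Y)
print("knob axis",c-115*Y)
```

```text
[[731.26568777 136.0786022 ]
 [723.62492815  15.61285716]
 [394.0955834   35.0294544 ]
 [400.39699322 154.77881443]]
L 330.7485682054256 120.30968455327292 c [562.34579814  85.37493205] jig x yaw deg [-93.32174064 -93.303329  ]
T ends [690.19422201 117.37328385] -39.31207162783268 125.79218985525772
T [685.0400855   38.19317471] 40.03346924227845 125.20913591661967
T c [682.61077536  77.81866899] 0.6137956817894237 120.50056063482721
a top [612.5383843   79.21868464] 3.253819786663924 50.46392518063524
b [542.56975115  84.17414877] 2.338324159273527 -19.673996927390313
knob bar [448.42773925  97.18690438] -5.228156302697268 -114.40941050313705
knob axis [447.53687405  92.00146578]
```

```bash
cat >> h.py <<'E'
c0=np.array([562.35,85.37,0]);J=R.from_euler('z',-93.3,degrees=True)
jig=lambda p:c0+J.apply(p)
tojig=lambda w:J.inv().apply(np.asarray(w)-c0)
def plan(p,rot,n=1,s=None):
    "from measured pose to TCP p, tool rotation rot, in n calls"
    s=s or r.sense();p0=s["eef_pos"];R0=R.from_euler('xyz',s["tcp_rot"]);w=(R0.inv()*rot).as_rotvec()
    for i in range(n):
        Ri=R0*R.from_rotvec(w*i/n);d=Ri.inv().apply((np.asarray(p)-p0)/n)
        print("dist %.0f ang %.0f"%(np.linalg.norm(d),np.degrees(np.linalg.norm(w))/n),np.round(np.r_[d/200,w/n/np.pi],4).tolist())
# tool with z = jig-down tilted by a about jig y, closing axis along jig y (a>0: tool leans in from +x side)
def tool(a):
    z=np.array([-np.sin(a),0,-np.cos(a)]);y=np.array([0,1,0.]);return J*R.from_matrix(np.c_[np.cross(y,z),y,z])
E
python3 -c "
from h import *
plan([600,85,270],tool(0),3)"
```

```text
dist 192 ang 22 [-0.8333, -0.4704, -0.065, -0.0001, 0.0001, 0.124]
dist 192 ang 22 [-0.9495, -0.1187, -0.0654, -0.0001, 0.0001, 0.124]
dist 192 ang 22 [-0.9234, 0.2508, -0.0656, -0.0001, 0.0001, 0.124]
```

```bash
python3 -m inch '[[[-0.83,-0.47,-0.065,0,0,0.124],[-0.83,-0.47,-0.065,0,0,0.124],[-0.83,-0.47,-0.065,0,0,0.124],[-0.83,-0.47,-0.065,0,0,0.124],[-0.83,-0.47,-0.065,0,0,0.124],[-0.83,-0.47,-0.065,0,0,0.124]]]' 1
python3 -m inch '[[[-0.95,-0.12,-0.065,0,0,0.124],[-0.95,-0.12,-0.065,0,0,0.124],[-0.95,-0.12,-0.065,0,0,0.124],[-0.95,-0.12,-0.065,0,0,0.124],[-0.95,-0.12,-0.065,0,0,0.124],[-0.95,-0.12,-0.065,0,0,0.124]]]'
python3 -m inch '[[[-0.92,0.25,-0.065,0,0,0.124],[-0.92,0.25,-0.065,0,0,0.124],[-0.92,0.25,-0.065,0,0,0.124],[-0.92,0.25,-0.065,0,0,0.124],[-0.92,0.25,-0.065,0,0,0.124],[-0.92,0.25,-0.065,0,0,0.124],[-0.92,0.25,-0.065,0,0,0.124]]]'
python3 - <<'E'
from h import *
s=r.sense();f=r.grab_frame("wrist")[:,:,::-1].copy();cv2.imwrite("pics/w1raw.png",f);C=cam("wrist",s);print(s["eef_pos"],s["tcp_rot"],s["clock"])
pts=[jig(p) for p in [(-60,-165,10),(60,-165,10),(60,165,10),(-60,165,10),(0,-115,146),(-40,125.5,35),(40,125.5,35),(0,53,90),(0,-19,90)]]
for q in proj(C,pts): cv2.circle(f,tuple(int(v) for v in q),3,(255,0,255),1)
cv2.imwrite("pics/w1.png",f)
E
```

```text
clock: 0.6
eef_pos: [386.5, 398.4, 244.4]
tcp_rot: [-3.141, 0.002, 2.289]
contact_force: [0.0, 0.7, -0.4]
opening: 1.001
grasp_force: 0.0
clock: 1.1
eef_pos: [494.1, 240.5, 257.5]
tcp_rot: [3.141, 0.001, 1.9]
contact_force: [1.0, 0.2, 0.3]
opening: 0.998
grasp_force: 0.0
clock: 1.68
eef_pos: [599.2, 85.9, 269.7]
tcp_rot: [-3.141, -0.0, 1.511]
contact_force: [-0.4, -0.1, -1.2]
opening: 1.004
grasp_force: 0.0
[599.20314116  85.92915829 269.68091892] [-3.14056463e+00 -3.91217836e-04  1.51135946e+00] 1.6833
```

View pics/w1.png

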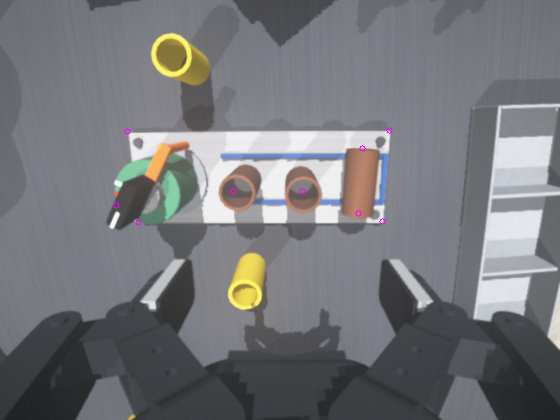

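The overlay matches well: the fallen stub runs from (362,148) to (358,217), near the predicted points, so the jig pose is good. Next I tilt the tool 45° and pre-position it.

Run:
```python
from h import *
C=cam("wrist");print(tojig(onz(C,[(361,149.5),(358,216)],45)))
T=tool(np.pi/4);z=T.apply([0,0,1]);g=jig([15,125.5,36])+25*z
plan(g-130*z,T,1)
```

```text
[[-40.32846455 121.09805886  45.        ]
 [ 39.7995984  122.29546215  45.        ]]
dist 205 ang 45 [-0.4639, 0.4487, 0.7959, -0.0004, 0.2499, -0.0003]
```

```bash
python3 -m inch '[[[-0.46,0.45,0.2,0,0.25,0],[-0.46,0.45,0.2,0,0.25,0],[-0.46,0.45,0.2,0,0.25,0],[-0.46,0.45,0.4,0,0.25,0],[-0.46,0.45,0.6,0,0.25,0],[-0.46,0.45,0.795,0,0.25,0],[-0.46,0.45,0.795,0,0.25,0],[-0.46,0.45,0.795,0,0.25,0]]]' 0.3 60
python3 - <<'E'
from h import *
print(r.sense()["qpos"])
s=r.sense();f=r.grab_frame("wrist")[:,:,::-1].copy();C=cam("wrist",s)
pts=[jig(p) for p in [(-40,125.5,35),(40,125.5,35),(0,53,90),(15,125.5,36)]]
for q in proj(C,pts): cv2.circle(f,tuple(int(v) for v in q),3,(255,0,255),1)
cv2.imwrite("pics/w2.png",f)
T=tool(np.pi/4);z=T.apply([0,0,1]);g=jig([15,125.5,36])+25*z
plan(g,T,1)
E
```

```text
clock: 2.4
eef_pos: [679.9, -9.8, 104.3]
tcp_rot: [-3.123, -0.791, 1.499]
contact_force: [-0.7, 1.5, 0.3]
opening: 0.649
grasp_force: 0.0
[-0.36399913  0.73653574  1.55318606  0.78512953  1.27047771 -0.7072782 ]
dist 128 ang 0 [0.0012, 0.0039, 0.6394, -0.0013, -0.0005, -0.0014]
```

View pics/w2.png

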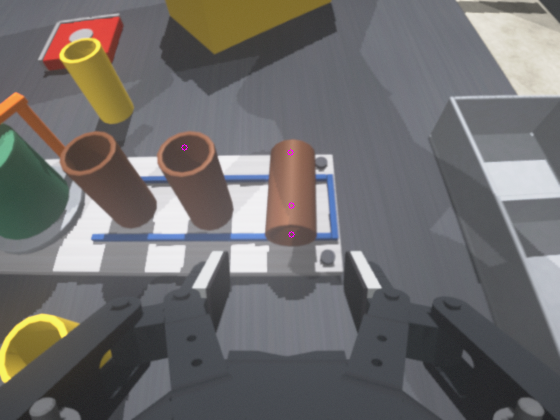

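The stub's centre line is at column 292, midway between the fingers at about (195–380). Advance along the tool axis.

```bash
python3 -m inch '[[[0,0.004,0.16,0,0,0],[0,0.004,0.32,0,0,0],[0,0.004,0.48,0,0,0],[0,0.004,0.58,0,0,0],[0,0.004,0.635,0,0,0],[0,0.004,0.635,0,0,0]]]' 0.3 60
python3 -m inch '[[[0,0,0,0,0,0],[0,0,0,0,0,0],[0,0,0,0,0,0],[0,0,0,0,0,0],[0,0,0,0,0,0],[0,0,0,0,0,0]]]' -1 60
python3 - <<'E'
from h import *
s=r.sense();print(s["clock"],s["opening"],s["grasp_force"])
f=r.grab_frame("wrist")[:,:,::-1].copy();cv2.imwrite("pics/w3.png",f)
p=s["eef_pos"];print(tojig(p));T=tool(np.pi/4)
plan(p+[0,0,75],T);
E
```

```text
clock: 2.95
eef_pos: [690.0, 82.0, 23.4]
tcp_rot: [3.138, -0.784, 1.52]
contact_force: [-0.8, -0.1, 0.6]
opening: 0.649
grasp_force: 0.0
clock: 3.45
eef_pos: [691.1, 78.5, 24.5]
tcp_rot: [3.138, -0.788, 1.515]
contact_force: [0.2, 5.3, 7.9]
opening: 0.454
grasp_force: 60.3
3.45 0.45413377429115803 60.32681733369827
[ -0.5048165  128.95599743  24.48032802]
dist 75 ang 0 [0.2657, 0.0011, -0.2645, 0.0009, -0.0007, 0.0004]
```

View pics/w3.png

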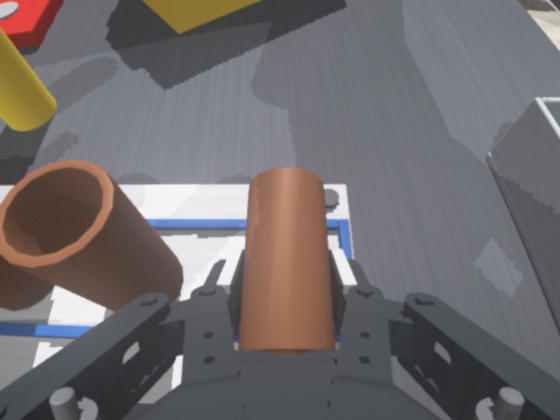

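The stub sits squarely between the pads, centred at about (288,260). Lift it and rotate 90°.

```bash
python3 -m inch '[[[0.08,0,-0.08,0,0,0],[0.18,0,-0.18,0,0,0],[0.28,0,-0.28,0,0,0],[0.28,0,-0.28,0,0,0]]]'
python3 - <<'E'
from h import *
s=r.sense();print(s["opening"],s["grasp_force"]);p=s["eef_pos"];print(tojig(p))
plan(jig([10.5,122,90]),tool(-np.pi/4),2)
E
```

```text
clock: 3.83
eef_pos: [693.0, 76.8, 107.0]
tcp_rot: [3.129, -0.784, 1.52]
contact_force: [1.9, -0.3, -2.4]
opening: 0.453
grasp_force: 61.1
0.4525838090280142 61.142189623788
[  1.02609946 130.90429134 107.03116364]
dist 11 ang 45 [-0.0467, -0.0226, 0.0132, 0.0015, -0.2498, -0.0004]
dist 11 ang 45 [-0.0236, -0.0225, 0.0425, 0.0015, -0.2498, -0.0004]
```

```bash
python3 -m inch '[[[0,-0.022,0,0.0015,-0.05,0],[0,-0.022,0,0.0015,-0.1,0],[0,-0.022,0,0.0015,-0.14,0],[0,-0.022,0,0.0015,-0.18,0],[0,-0.022,0,0.0015,-0.22,0],[0,-0.022,0,0.0015,-0.25,0],[0,-0.022,0,0.0015,-0.25,0],[0,-0.022,0,0.0015,-0.25,0]]]' 
python3 -m inch '[[[0,-0.022,0,0.0015,-0.05,0],[0,-0.022,0,0.0015,-0.1,0],[0,-0.022,0,0.0015,-0.14,0],[0,-0.022,0,0.0015,-0.18,0],[0,-0.022,0,0.0015,-0.22,0],[0,-0.022,0,0.0015,-0.25,0],[0,-0.022,0,0.0015,-0.25,0],[0,-0.022,0,0.0015,-0.25,0]]]'
python3 - <<'E'
from h import *
s=r.sense();print(s["opening"],s["grasp_force"],s["qpos"]);p=s["eef_pos"];print(tojig(p))
plan(jig([10.5,122,65]),tool(-np.pi/4),1)
C=cam("scene");f=r.grab_frame("scene")[:,:,::-1];h=cv2.cvtColor(np.ascontiguousarray(f),cv2.COLOR_BGR2HSV)
cv2.imwrite("pics/s4.png",cv2.resize(f[160:320,210:390],None,fx=3.7,fy=3.7,interpolation=2))
E
```

```text
clock: 4.5
eef_pos: [685.5, 80.6, 101.2]
tcp_rot: [-3.139, 0.002, 1.518]
contact_force: [0.4, 0.6, -3.6]
opening: 0.455
grasp_force: 61.1
clock: 5.17
eef_pos: [679.4, 79.4, 97.5]
tcp_rot: [-3.121, 0.785, 1.528]
contact_force: [-0.4, 0.3, -3.5]
opening: 0.458
grasp_force: 61.1
0.45795205818187934 61.14951177500188 [ 0.42985238  0.80713288  1.41740425 -0.67910811  1.4096977   0.76765338]
[ -0.78249456 117.22641285  97.45735356]
dist 35 ang 1 [0.0746, 0.0262, 0.1544, -0.0031, -0.0001, 0.0034]
```

View pics/s4.png

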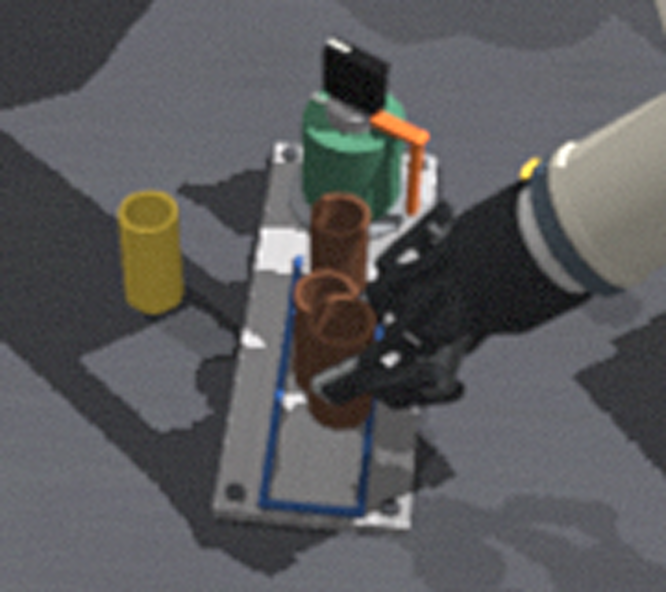

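The scene view shows the stub held upright, its top rim centred near crop (345,320), just past its neighbour (326,295). Both neighbours are still standing.

Run:
```python
from h import *
C=cam("scene");q=lambda p:np.array(p)/3.7+[210,160]-.36
print(tojig(onz(C,[q((345,320))],97.5+40)),tojig(onz(C,[q((326,293)),q((341,216))],90)))
print("bottom expected px",(proj(C,[jig([-11.3,117+20,57])])-[210,160]+.36)*3.7)
s=r.sense();plan(jig([10.5,123,90]),tool(-np.pi/4));
plan(jig([10.5,123,53]),tool(-np.pi/4))
```

```text
[[-12.77451618 117.26792647 137.5       ]] [[  3.36831425  54.9096316   90.        ]
 [  0.19156979 -13.19616692  90.        ]]
bottom expected px [[336.05393112 433.16908843]]
dist 15 ang 1 [-0.0073, 0.026, 0.0679, -0.0029, -0.0009, 0.0027]
dist 47 ang 1 [0.1231, 0.0283, 0.1991, -0.0029, -0.0009, 0.0027]
```

```bash
python3 -m inch '[[[-0.007,0.028,0.068,-0.003,0,0.003],[-0.007,0.028,0.068,-0.003,0,0.003],[0.03,0.028,0.11,-0.003,0,0.003],[0.08,0.028,0.155,-0.003,0,0.003],[0.123,0.028,0.199,-0.003,0,0.003],[0.123,0.028,0.199,-0.003,0,0.003],[0.123,0.028,0.199,-0.003,0,0.003],[0.123,0.028,0.199,-0.003,0,0.003]]]'
python3 - <<'E'
from h import *
s=r.sense();p=s["eef_pos"];print(tojig(p));print(r.sense()["tcp_rot"],tool(-np.pi/4).as_euler('xyz'))
plan(jig([10.5,123,50]),tool(-np.pi/4))
E
```

```text
clock: 5.88
eef_pos: [685.4, 68.2, 54.9]
tcp_rot: [3.135, 0.786, 1.509]
contact_force: [0.3, 0.2, -2.1]
opening: 0.456
grasp_force: 61.1
[ 10.06263371 123.82194307  54.94836123]
[3.13540446 0.78557139 1.50903807] [3.14159265 0.78539816 1.51320046]
dist 5 ang 0 [0.0159, -0.0042, 0.019, 0.001, 0.0001, -0.0009]
```

```bash
python3 -m inch '[[[0.005,-0.002,0.005,0.001,0,0],[0.01,-0.002,0.01,0.001,0,0],[0.015,-0.002,0.015,0.001,0,0],[0.018,-0.002,0.018,0.001,0,0],[0.018,-0.002,0.018,0.001,0,0]]]' ; python3 -c "
from h import *
s=r.sense();print(tojig(s['eef_pos']),s['contact_force'],s['wrist_torque'])"
```

```text
clock: 6.3
eef_pos: [685.0, 68.1, 49.9]
tcp_rot: [3.138, 0.785, 1.508]
contact_force: [0.5, 0.1, -3.1]
opening: 0.45
grasp_force: 61.2
[ 10.16078318 123.41780701  49.91474667] [ 0.5420956   0.06042153 -3.0738123 ] [ 0.7135878  -0.03122368  0.02115159]
```

No contact yet; lower it in 0.7 mm steps.

```bash
python3 -m inch '[[[0.0025,0,0.0025,0,0,0],[0.005,0,0.005,0,0,0],[0.005,0,0.005,0,0,0],[0.005,0,0.005,0,0,0]]]'; python3 -c "
from h import *
s=r.sense();print(tojig(s['eef_pos']),s['contact_force'],s['wrist_torque'])"
```

```text
clock: 6.63
eef_pos: [685.0, 68.1, 48.6]
tcp_rot: [3.138, 0.785, 1.508]
contact_force: [0.5, -0.2, -3.3]
opening: 0.45
grasp_force: 61.2
[ 10.20305654 123.48063416  48.58774954] [ 0.53919668 -0.16369037 -3.32584103] [ 0.70659158 -0.05831228 -0.00387161]
```

```bash
python3 -m inch '[[[0.0025,0,0.0025,0,0,0],[0.005,0,0.005,0,0,0],[0.005,0,0.005,0,0,0],[0.005,0,0.005,0,0,0]]]';python3 -m inch '[[[0.0025,0,0.0025,0,0,0],[0.0025,0,0.0025,0,0,0],[0.005,0,0.005,0,0,0],[0.005,0,0.005,0,0,0]]]'; python3 -c "
from h import *
s=r.sense();print(tojig(s['eef_pos']),s['contact_force'],s['wrist_torque'])"
```

```text
clock: 6.97
eef_pos: [685.1, 68.1, 48.5]
tcp_rot: [3.137, 0.787, 1.508]
contact_force: [-2.4, 1.8, 5.4]
opening: 0.453
grasp_force: 61.8
clock: 7.3
eef_pos: [685.1, 68.0, 48.4]
tcp_rot: [3.137, 0.788, 1.507]
contact_force: [-5.7, 3.2, 13.6]
opening: 0.452
grasp_force: 62.4
[ 10.22391313 123.58672302  48.43005231] [-5.69862242  3.19876769 13.63098788] [-0.76020999  0.89301414 -0.56769492]
```

Floor contact. Back off the press slightly, then open.

```bash
python3 -m inch '[[[-0.005,0,-0.005,0,0,0],[-0.005,0,-0.005,0,0,0]]]';python3 -m inch '[[[0,0,0,0,0,0],[0,0,0,0,0,0],[0,0,0,0,0,0],[0,0,0,0,0,0],[0,0,0,0,0,0]]]' 0.25
python3 - <<'E'
from h import *
s=r.sense();print(s["contact_force"],s["grasp_force"]);C=cam("wrist",s);f=r.grab_frame("wrist")[:,:,::-1].copy()
for q in proj(C,[jig(p) for p in [(0,123,90),(0,123,10),(20,123,90),(-20,123,90)]]): cv2.circle(f,tuple(int(v) for v in q),3,(255,0,255),1)
cv2.imwrite("pics/w5.png",f)
E
```

```text
clock: 7.47
eef_pos: [685.2, 68.1, 48.4]
tcp_rot: [3.137, 0.786, 1.508]
contact_force: [-3.4, 3.0, 8.2]
opening: 0.457
grasp_force: 62.0
clock: 7.88
eef_pos: [685.0, 68.0, 47.0]
tcp_rot: [3.138, 0.785, 1.509]
contact_force: [-0.2, -0.5, -0.4]
opening: 0.624
grasp_force: 0.0
[-0.16494921 -0.46870499 -0.36296749] 0.0
```

View pics/w5.png

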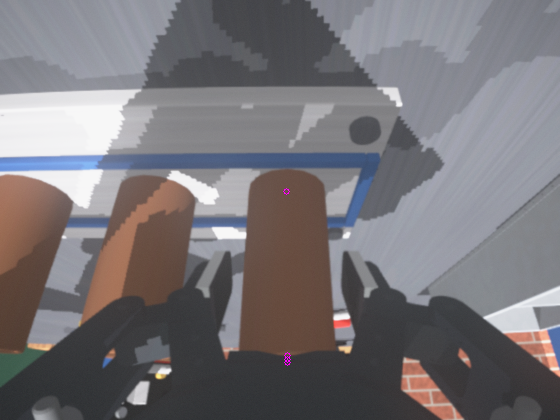

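The released stub stands in the lane; its base is at about (287,190) on the predicted axis, and its neighbours are upright to the left. Retreat along the tool axis.

```bash
python3 -m inch '[[[0,0,-0.08,0,0,0],[0,0,-0.2,0,0,0],[0,0,-0.35,0,0,0],[0,0,-0.5,0,0,0],[0,0,-0.7,0,0,0],[0,0,-0.85,0,0,0],[0,0,-0.85,0,0,0],[0,0,-0.85,0,0,0]]]'
python3 - <<'E'
from h import *
# knob approach pose: closing axis across bar (bar at jig 150deg): closing azimuth rel. jig = 150-90=60 -> rotate from jig y (90) by -30
s=r.sense();a=J*R.from_euler('z',-30,degrees=True)*J.inv()
K=jig([0,-115,0]);
for d in (-30,150): plan(K+[0,0,260],J*R.from_euler('z',d,degrees=True)*J.inv()*tool(0),2)
print(tojig(s["eef_pos"]))
E
```

```text
clock: 8.6
eef_pos: [692.6, 190.5, 169.5]
tcp_rot: [3.134, 0.783, 1.507]
contact_force: [0.2, -1.2, -0.0]
opening: 0.625
grasp_force: 0.0
dist 140 ang 27 [-0.3615, -0.5961, 0.0357, 0.0334, 0.1215, 0.0786]
dist 140 ang 27 [-0.4911, -0.4908, -0.0719, 0.0334, 0.1215, 0.0786]
dist 140 ang 76 [-0.3615, -0.5961, 0.0357, -0.1604, 0.0442, -0.3894]
dist 140 ang 76 [0.4306, -0.4745, -0.2768, -0.1604, 0.0442, -0.3894]
[-112.49608371  123.97744651  169.4875384 ]
```

```bash
python3 -m inch '[[[-0.1,-0.1,-0.1,0.033,0.122,0.079],[-0.36,-0.4,0,0.033,0.122,0.079],[-0.36,-0.6,0.036,0.033,0.122,0.079],[-0.36,-0.6,0.036,0.033,0.122,0.079],[-0.36,-0.6,0.036,0.033,0.122,0.079],[-0.36,-0.6,0.036,0.033,0.122,0.079]]]'; python3 -m inch '[[[-0.49,-0.49,-0.07,0.033,0.122,0.079],[-0.49,-0.49,-0.07,0.033,0.122,0.079],[-0.49,-0.49,-0.07,0.033,0.122,0.079],[-0.49,-0.49,-0.07,0.033,0.122,0.079],[-0.49,-0.49,-0.07,0.033,0.122,0.079],[-0.49,-0.49,-0.07,0.033,0.122,0.079]]]'
python3 - <<'E'
from h import *
s=r.sense();print(s["qpos"]);C=cam("wrist",s);f=r.grab_frame("wrist")[:,:,::-1].copy();t=r.grab_frame("top")[:,:,::-1].copy()
u=np.array([np.cos(np.radians(150)),np.sin(np.radians(150)),0])
for q in proj(C,[jig(p) for p in [(0,-115,146),np.array([0,-115,146])+23*u,np.array([0,-115,146])-23*u,(0,123,90),(0,-19,90)]]): cv2.circle(f,tuple(int(v) for v in q),3,(255,0,255),1)
b=cv2.resize(t[135:260,200:310],None,fx=3.36,fy=3.36,interpolation=2)
g=np.zeros((420,560+b.shape[1],3),'u1');g[:,:560]=f;g[:420,560:]=b[:420]
cv2.imwrite("pics/w6.png",g[:,:800]);cv2.imwrite("pics/t6.png",t);print(g.shape)
plan(jig([0,-115,260]),J*R.from_euler('z',-30,degrees=True)*J.inv()*tool(0))
E
```

```text
clock: 9.1
eef_pos: [566.6, 136.9, 213.5]
tcp_rot: [3.084, 0.393, 1.224]
contact_force: [1.3, -0.5, 0.4]
opening: 0.625
grasp_force: 0.0
clock: 9.6
eef_pos: [446.9, 89.5, 258.4]
tcp_rot: [3.139, -0.0, 0.985]
contact_force: [0.6, 0.4, -0.0]
opening: 0.624
grasp_force: 0.0
[ 1.95173837e-01  5.41705911e-02  1.94887893e+00 -1.30261991e-03
  1.13670896e+00  7.81321905e-01]
(420, 930, 3)
dist 3 ang 0 [0.0054, -0.0042, -0.0114, 0.0005, 0.0002, -0.0007]
```

View pics/w6.png

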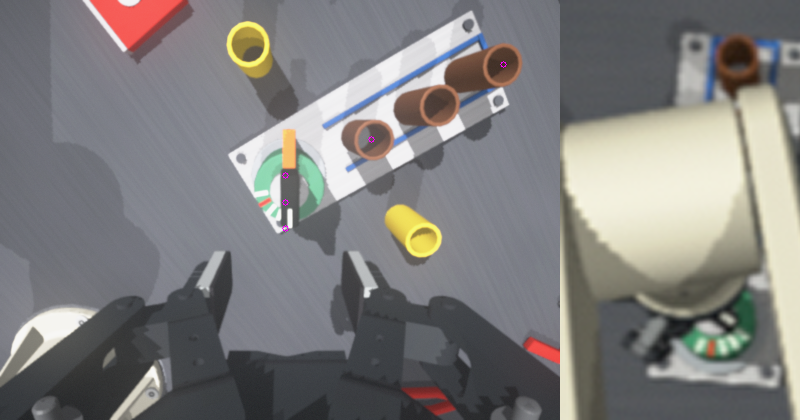

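All three stubs stand, with the replaced one's rim at (502,65) against a prediction of (503,64). The knob bar's top is centred at about (290,200), roughly 3 mm off the prediction. Refine it and descend.

Run:
```python
from h import *
s=r.sense();C=cam("wrist",s);f=cv2.imread("pics/w6.png")[160:235,265:315]
m=(f.max(2)<70).astype('u1');n,l,st,ce=cv2.connectedComponentsWithStats(m)
for i in range(1,n):
    if st[i,4]>60: print(st[i],ce[i]+[265,160])
for y in range(5,72,8): x=np.where(m[y])[0]+265; print(160+y,x.min() if len(x) else 0,x.max() if len(x) else 0,end='; ')
for p in [(290,175),(290,200),(289,226)]: w=onz(C,[p],146)[0];print(w,tojig(w))
K=jig([0,-115,0])
plan([*K[:2],110],J*R.from_euler('z',-30,degrees=True)*J.inv()*tool(0))
```

```text
165 0 0; 173 0 0; 181 0 0; 189 0 0; 197 0 0; 205 0 0; 213 0 0; 221 0 0; 229 0 0; [463.85229852 110.56428537 146.        ] [-19.48258429 -99.78465875 146.        ]
[452.36429833  93.06857473 146.        ] [  -1.35458918 -110.24648617  146.        ]
[439.16481516  74.50925043 146.        ] [  17.93377575 -122.35573273  146.        ]
dist 148 ang 0 [0.0059, -0.0053, 0.7386, 0.0005, 0.0002, -0.0007]
```

```bash
python3 -m inch '[[[0.006,0,0.1,0,0,0],[0.006,0,0.2,0,0,0],[0.006,0,0.3,0,0,0],[0.006,0,0.36,0,0,0],[0.006,0,0.36,0,0,0]]]' 0.3;  python3 - <<'E'
from h import *
s=r.sense();C=cam("wrist",s);f=r.grab_frame("wrist")[:,:,::-1].copy();cv2.imwrite("pics/w7.png",f)
K=jig([0,-115,146]);q=proj(C,[K])[0];print("pred",q)
for p in (-14,0,14):
    y=int(q[1]+p);print(y,f[y,int(q[0])-40:int(q[0])+45:2].max(1).tolist(),int(q[0])-40)
print(s["eef_pos"],f[:3,:3].max())
E
```

```text
clock: 10.12
eef_pos: [446.2, 92.1, 182.6]
tcp_rot: [-3.138, 0.005, 0.989]
contact_force: [-0.4, -0.1, -0.6]
opening: 0.65
grasp_force: 0.0
pred [289.37255533 236.58505853]
222 [135, 173, 198, 199, 201, 202, 199, 195, 177, 201, 206, 235, 237, 236, 236, 235, 197, 91, 91, 92, 92, 91, 91, 92, 90, 89, 89, 87, 84, 102, 151, 155, 152, 152, 136, 126, 124, 125, 123, 158, 194, 193, 189] 249
236 [135, 137, 134, 133, 137, 179, 195, 198, 204, 241, 247, 247, 246, 216, 200, 214, 224, 93, 90, 90, 90, 90, 91, 89, 90, 89, 86, 86, 81, 99, 125, 126, 124, 122, 123, 125, 122, 122, 120, 105, 93, 91, 92] 249
250 [133, 134, 137, 135, 133, 136, 135, 135, 134, 134, 136, 145, 218, 237, 243, 245, 198, 86, 89, 87, 90, 153, 247, 247, 205, 89, 85, 83, 78, 83, 95, 94, 94, 92, 92, 90, 91, 91, 90, 91, 90, 90, 89] 249
[446.22989702  92.0564235  182.57161599] 97
```

```bash
python3 -m inch '[[[0,0.016,0.08,0,0,0],[0,0.016,0.18,0,0,0],[0,0.016,0.28,0,0,0],[0,0.016,0.36,0,0,0],[0,0.016,0.36,0,0,0],[0,0.016,0.36,0,0,0]]]';python3 -m inch '[[[0,0,0,0,0,0],[0,0,0,0,0,0],[0,0,0,0,0,0],[0,0,0,0,0,0],[0,0,0,0,0,0],[0,0,0,0,0,0],[0,0,0,0,0,0],[0,0,0,0,0,0]]]' -1 60;  python3 - <<'E'
from h import *
s=r.sense();print(s["eef_pos"],s["tcp_rot"],s["contact_force"],s["wrist_torque"],s["opening"]*85,s["grasp_force"])
E
```

```text
clock: 10.67
eef_pos: [450.2, 90.1, 113.9]
tcp_rot: [3.142, 0.001, 0.988]
contact_force: [-0.8, 0.1, -0.8]
opening: 0.648
grasp_force: 0.0
clock: 11.33
eef_pos: [450.5, 89.9, 115.1]
tcp_rot: [3.139, -0.002, 0.986]
contact_force: [-0.5, 0.9, 5.8]
opening: 0.181
grasp_force: 58.3
[450.52574022  89.88740935 115.07304939] [ 3.13945927e+00 -2.02946861e-03  9.86391609e-01] [-0.51567296  0.92728398  5.84561724] [0.22706067 0.25843096 0.11693052] 15.408524571160946 58.34560811519623
```

```bash
python3 -m inch '[[[0,0,0,0,0,0.016],[0,0,0,0,0,0.034],[0,0,0,0,0,0.052],[0,0,0,0,0,0.07],[0,0,0,0,0,0.088],[0,0,0,0,0,0.1],[0,0,0,0,0,0.111],[0,0,0,0,0,0.111]]]' -1 80;  python3 - <<'E'
from h import *
s=r.sense();print(s["tcp_rot"],s["contact_force"],s["wrist_torque"],s["opening"]*85,s["grasp_force"])
E
```

```text
clock: 12.0
eef_pos: [450.3, 90.1, 115.1]
tcp_rot: [3.141, -0.002, 0.635]
contact_force: [-3.0, 2.2, 7.1]
opening: 0.171
grasp_force: 80.1
[ 3.14069723e+00 -2.45246725e-03  6.35437591e-01] [-2.98819987  2.22966022  7.0638753 ] [0.31317911 0.3766488  0.09884801] 14.541494089607415 80.11703968048096
```

```bash
python3 -m inch '[[[0,0,0,0,0,0.016],[0,0,0,0,0,0.034],[0,0,0,0,0,0.052],[0,0,0,0,0,0.07],[0,0,0,0,0,0.088],[0,0,0,0,0,0.1],[0,0,0,0,0,0.111],[0,0,0,0,0,0.111]]]'
python3 -c "
from h import *
s=r.sense();print(s['tcp_rot'],s['contact_force'],s['wrist_torque'],s['qpos'][5])"
```

```text
clock: 12.67
eef_pos: [450.2, 90.3, 115.1]
tcp_rot: [-3.141, -0.002, 0.287]
contact_force: [-2.7, 3.9, 8.0]
opening: 0.174
grasp_force: 80.2
[-3.14117351e+00 -2.48547505e-03  2.86560326e-01] [-2.69242754  3.90176245  7.95738789] [0.59052378 0.51923831 0.11824317] 1.477783653459515
```

```bash
python3 -m inch '[[[0,0,0,0,0,0.016],[0,0,0,0,0,0.032],[0,0,0,0,0,0.048],[0,0,0,0,0,0.064],[0,0,0,0,0,0.08],[0,0,0,0,0,0.094],[0,0,0,0,0,0.106],[0,0,0,0,0,0.106]]]'
python3 - <<'E'
from h import *
s=r.sense();print(s['tcp_rot'],s['contact_force'],s['wrist_torque'],s['qpos'][5])
C=cam("wrist",s);f=r.grab_frame("wrist")[:,:,::-1].copy()
cv2.imwrite("pics/w8.png",f)
E
```

```text
clock: 13.33
eef_pos: [450.2, 90.5, 115.1]
tcp_rot: [-3.14, -0.002, -0.047]
contact_force: [-3.2, 6.5, 7.8]
opening: 0.173
grasp_force: 80.2
[-3.13998037e+00 -2.18356873e-03 -4.67879561e-02] [-3.22667833  6.52907618  7.78644228] [0.85477739 0.52454847 0.15338736] 1.8109935360114164
```

View pics/w8.png

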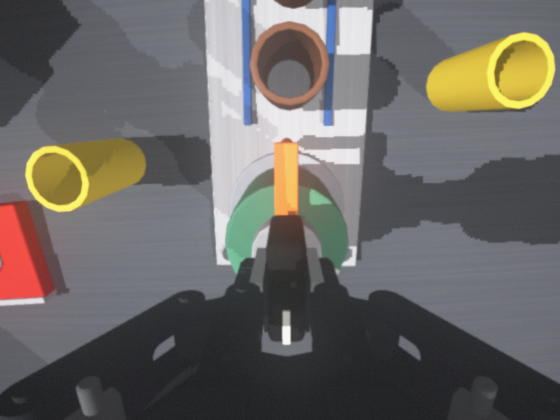

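The orange arm at (286,180) points straight down the lane and is parallel to the strips. The knob has turned about 1.035 rad and the torque of 0.15 N m matches the third stop. Hold there, then hand in.

```bash
python3 -m inch '[[[0,0,0,0,0,0.003],[0,0,0,0,0,0.003],[0,0,0,0,0,0.003],[0,0,0,0,0,0.003],[0,0,0,0,0,0.003],[0,0,0,0,0,0.003],[0,0,0,0,0,0.003],[0,0,0,0,0,0.003]]]'
python3 -m inch '[[[0,0,0,0,0,0],[0,0,0,0,0,0],[0,0,0,0,0,0],[0,0,0,0,0,0]]]'
python3 -c "
from rig import r
print(r.sign_off())"
```

```text
clock: 14.05
eef_pos: [450.2, 90.5, 115.1]
tcp_rot: [-3.14, -0.002, -0.054]
contact_force: [-3.1, 6.8, 7.2]
opening: 0.174
grasp_force: 80.2
clock: 14.38
eef_pos: [450.1, 90.5, 115.1]
tcp_rot: [-3.14, -0.002, -0.054]
contact_force: [-3.3, 5.6, 7.2]
opening: 0.171
grasp_force: 80.2
the job is handed in; nothing more can be done
None
```

The fallen stub stands released in the lane, clear of its two neighbours, and the knob is gripped at 80 N and held at the third stop (turned about 1.04 rad); handed in at 14.4 s, result not reported back.

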